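Tap a stuck roll axle out of its spring clips

TASK

The axle of the roll stand is stuck in its two spring clips: take the rubber mallet from its tray and free the axle with light taps (under about 15 N) on its near side, at its left and right ends in turn, walking it away from the clip backs without letting it go more than about 3 degrees out of square with the stand, until it is out from under both clip pads and lies free on the open part of both posts; do not drive it hard against the stop screws behind it. Touch the axle and the stand with nothing but the mallet, then lay the mallet back flat in its tray, let go of it, and leave the tape, cup and carton alone.

Things in the scene. Friction and masses are not known exactly. Their poses are not given: they have to be found in the camera images.
- stand: Grey steel roll stand fixed to the table, base 150 x 190 x 10 mm. Origin on the table below the stuck axle's centre; y runs along the stuck axle, +x is the way the axle must go (away from the robot). It lies on two posts (y = +-60 mm, 20 mm wide, x = -20 to +50 mm, flat tops at z = 82 mm). Beyond the bar, at y = +-165 mm, a stop screw on a post faces each bar end.
- clip_left (a point): Clip on the post at y = +60 mm; this point is on the underside of its pad, x = 3 mm (the pad's far edge), z = 98 mm. The C-shaped clip's back (x = -20 to -13 mm) and bridge rise to z = 126 mm; below the bridge the sprung steel pad (x = -12 to +3 mm) presses the axle on the post. Once the axle's near face is past the pad (axle's axis beyond x = 11 mm) the pad drops 2 mm behind it.
- clip_right (a point): The same point on the equal clip at y = -60 mm.
- axle: Loose aluminium bar 16 x 16 x 390 mm along y, 0.35 kg, axis 90 mm above the table, origin at its centre; an empty cardboard core with 64 mm plywood discs is fixed round y = -45 to +45 mm. A push near one end takes about 5 to 9 N (friction varies) and turns the bar about the other clip; at the middle, or both clips at once, over 18 N. It sticks out 125 mm past each post.
- axle_left (a point): Point on the bar's axis 60 mm from its centre towards its +y end, in the +y clip. Out of that clip when its x in the stand's frame is above 11 mm. A stop screw with a stiff buffer tip (5.5 N/mm), 105 mm further out, meets the bar when the bar's axis there is at x = 13.5 to 16.5 mm; its setting is not reported and differs each time and side: feel the push harden.
- axle_right (a point): The same for the -y end and the -y clip: point on the bar's axis 60 mm from its centre towards -y, out of the clip above x = 11 mm, with its own stop screw 105 mm further out.
- mallet: Rubber mallet, 0.28 kg, lying flat in the tray. Origin on the handle's centre line at the place to grip; 25 mm above the table when it lies in the tray. The handle runs along y and is 22 mm wide (x) and 24 mm high; it ends in a 28 mm wide, 40 mm high butt (y = -75 to -97 mm). The head is a black cylinder 40 mm across and 100 mm long lying along x, its axis at y = +55 mm, with flat striking faces at x = +50 and -50 mm.
- tray: Shallow open grey plastic tray for the mallet, fixed to the table, 190 (x) x 250 (y) x 22 mm high, walls and floor 5 mm. Origin at the centre of its underside. It stands to the right or to the left of the stand.
- tape: Roll of tape lying flat, 104 mm across, 48 mm high; bystander on the side opposite the tray. Origin at the centre of its underside.
- cup: Paper-coloured cup, 80 mm across the rim, 90 mm high; bystander beyond the stand. Origin at the centre of its underside.
- carton: Small closed carton 70 x 100 x 60 mm; bystander beyond the stand. Origin at the centre of its underside.
Things that resemble listed ones, but are neither listed nor needed, are in the scene too. Of the things like the mallet, leave any that is orange, purple or white; of the rest the larger one is meant.

How it is judged:
By the outcome, as a careful person would: the job done as asked, in the order asked, and still so for the second after the job is handed in, with the robot touching nothing.
It also fails if it takes over 72 s, if anything falls off the work surface, if the arm or the gripper's body presses on something with over 40 N, if the wrist force passes 120 N, or if a joint passes its speed limit or range.

ROBOT

A 7-joint arm with a two-finger parallel gripper is mounted at the origin on the work surface. World frame = base frame: x ahead of the robot, y to its left, z up, the work surface at z = 0. Lengths are in m, angles in degrees, forces in N, time in s.
With the tool pointing down it reaches from about 0.35 to 0.9 m from the base axis. Payload 7.2 kg.
Tool frame: the origin (TCP) lies at the very end of the fingers, on their centre line; the grasp point (between the pads) lies 19 mm behind it (bot.tcp_to_grasp is the distance from the TCP to the grasp point, in m); z points along the fingers, y is the line along which they close (so a half turn about z gives the same grasp; the last joint's range is limited). The gripper opens to 85 mm and grips with 20 to 120 N. Pads are 22 mm wide; open, the fingers measure 114 mm over their backs; the gripper's body (76 mm by 85 mm) begins 54 mm behind the grasp point. The pads swing forward as they close: fully open they stand 13 mm farther back than shut.
Start: joints at [-74.954, 23.554, -0.728, 91.456, 0.321, 64.991, -4.71], TCP at [0.203, 0.591, 0.231] pointing down, gripper open.
Joint ranges: [-169.25, 169.25], [-16.82, 113.86], [-84.01, 82.57], [7.8, 145.47], [-59.2, 239.2], [7.22, 106.19], [-163.78, 163.78]. Speed limits (degrees/s): [136.94, 136.94, 172.46, 172.46, 180, 180, 180].

INTERFACE

Orientations are given as a 3x3 rotation matrix whose columns are the frame's x, y, z axes.
In Python, from station import read_state, optics, job, bot gives the robot as it stands. The module is installed in compiled form; this text tells all that it offers.
- The arm moves only by the tool drive_tool, never from a script. Its argument "plan" is text: rows parted by semicolons, each of 6 numbers parted by spaces: the shift along the tool's x, y, z in m, then the turn, a rotation vector about the tool's x, y, z in degrees. In form: dx dy dz wx wy wz; .... A call has 1 to 12 rows; each row is the pose to reach, as a shift and turn from the pose commanded when the call began, along the tool's axes at that moment; what a row does not reach only later rows make up. A row lasts 1/10 s, in which the tool goes at most 50 mm and 8.59 degrees, less where a joint would pass 70% of its speed; a pose out of reach is approached as far as the arm can. A call with a gripper value outside its range is refused whole. "fingers" is the opening, from -1 (shut) to 1 (fully open), set as the call begins (left out, the last holds). The fingers move at their own pace and stop on an object; the grip force is fixed at half the most. Time passes only in rows, so rows that repeat a pose let the fingers close. It gives the time, the measured TCP pose, the force, the opening and the grip force at its end, in the units of the state.
- read_state(): the state, without advancing time (a new reading comes with each control period).
- optics.get_image(name): name is "scene" or "top" or "wrist"; returns the picture (420x560x3 uint8, red, green, blue); there is no depth.
- optics.camera_model(name): a dict with "vfov" (degrees; the focal length in pixels is half the picture's height over the tangent of half this angle, whatever the lens; pixels are square), "cx", "cy" (the principal point, pixels), "extrinsics" (4x4, takes a point from world to camera coordinates). Camera axes: x right, y up, looking along -z (the intrinsics and any distortion apply to the point x, -y, -z); pixel columns grow to the right and rows downward; lengths in m; the calibration is good to about 2 mm. A picture is of the moment at which its call begins: read the wrist's pose just before it. camera_model takes no time and is no camera call; for the wrist camera it gives the pose at the moment of the call.
- job.job_done(): hands the job in; it is judged then, once.
The state is a dict: "time_s": time; "q": joint angles; "qd": joint speeds; "effort": joint torques, N m; "tcp_pos": TCP position; "eef_rot": TCP orientation; "force": force on the tool from outside, world axes, zero at the start; "wrist_torque": the same for the moment, N m; "opening": finger opening in m; "finger_force": force on a finger pad.
Only numpy, scipy, OpenCV 4.12 (cv2) and the standard library are available. Lean on these libraries where they do the work, as an engineer would, in place of code of your own. Each camera call takes 0.05 s, during which the arm holds its last target. There are 200 camera calls.

## Working session

There is one attempt and no reset: what is moved stays moved. The work goes in short steps, Python scripts to look and compute and a tool call to move; the robot and the scene stay as the last step left them, time stands still between calls to the robot, and variables do not carry over. Pictures are saved under pics/ and viewed, at most 10 in all, crops included, and the job is handed in when it is done.

Besides the shell and the picture viewer there is one more tool, called by a JSON object that holds its "method" and its "body". drive_tool: Moves the arm, as the interface text tells. Its arguments: {"type":"object","properties":{"plan":{"type":"string"},"fingers":{"type":"number"}},"required":["plan"]}

```bash
mkdir -p pics; ls; python3 - <<'E'
from station import read_state, optics, job, bot
import cv2,numpy as np
print(read_state())
for n in ("scene","top"):
    im=optics.get_image(n); cv2.imwrite(f"pics/{n}0.png",im[:,:,::-1])
    print(n,optics.camera_model(n))
print(optics.camera_model("wrist"))
a=cv2.imread("pics/scene0.png");b=cv2.imread("pics/top0.png")
E
```

```text
pics
{'time_s': 0.0, 'q': array([-74.95335026,  23.59969337,  -0.72932458,  91.50482007,
         0.32000105,  64.99014843,  -4.70919641]), 'qd': array([ 0.07932977,  0.03292097,  0.02065544,  0.07691992, -0.09355674,
       -0.01951181, -0.10838104]), 'effort': array([ 2.12573195e-04, -6.00630569e+01,  6.82725571e-01, -2.99402761e+01,
        1.39990138e-02,  1.07833726e-02,  9.88506940e-06]), 'tcp_pos': array([0.20287045, 0.59062731, 0.23045099]), 'eef_rot': array([[-9.45792410e-01,  3.24771501e-01, -4.34839980e-04],
       [ 3.24771778e-01,  9.45791133e-01, -1.55723911e-03],
       [-9.44790866e-05, -1.61404869e-03, -9.99998693e-01]]), 'force': array([-0.17638127,  0.19622769, -1.12592327]), 'wrist_torque': array([-0.00428907, -0.01525889, -0.03430914]), 'finger_force': 0.0, 'opening': 0.08516981886292338}
scene {'vfov': 52.11945309074047, 'cx': 285.8459103214083, 'cy': 200.37854512561046, 'extrinsics': array([[ 0.56589729,  0.82433566, -0.01519788, -0.38407563],
       [-0.60150242,  0.42539139,  0.67619303,  0.18102373],
       [ 0.56387507, -0.37351424,  0.73656773, -1.39012949],
       [ 0.        ,  0.        ,  0.        ,  1.        ]])}
top {'vfov': 51.72427180595077, 'cx': 271.24165477772215, 'cy': 211.6956329873904, 'extrinsics': array([[ 0.02807511, -0.99945024,  0.01763534,  0.09186191],
       [ 0.99038618,  0.03020245,  0.13499265, -0.50398352],
       [-0.13545107,  0.01367587,  0.99068965, -1.1688865 ],
       [ 0.        ,  0.        ,  0.        ,  1.        ]])}
{'vfov': 71.66872934880874, 'cx': 278.1583838814105, 'cy': 211.45991615618044, 'extrinsics': array([[ 3.24631198e-01,  9.45840430e-01, -6.82598431e-04,
        -6.25917258e-01],
       [-9.09797469e-01,  3.12063049e-01, -2.73651637e-01,
         3.64653171e-02],
       [-2.58617768e-01,  8.94568850e-02,  9.61828631e-01,
        -3.77301511e-01],
       [ 0.00000000e+00,  0.00000000e+00,  0.00000000e+00,
         1.00000000e+00]])}
```

View pics/scene0.png

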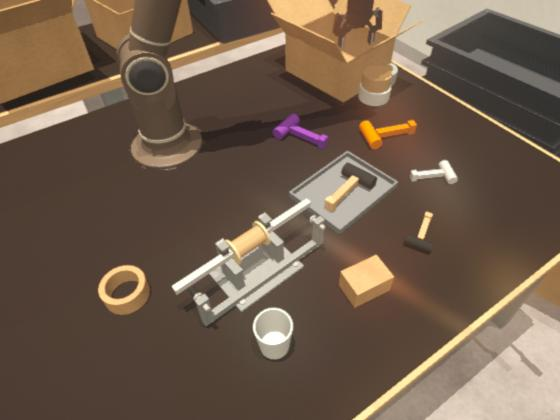

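View pics/top0.png

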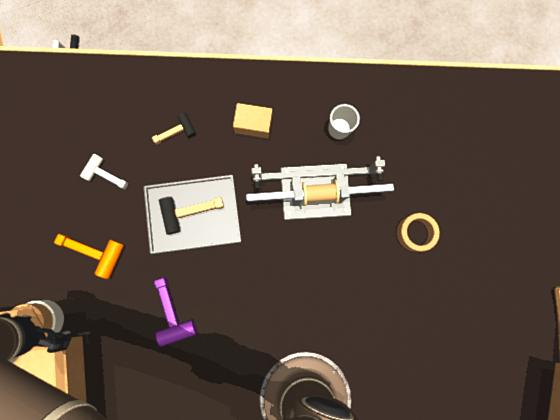

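The two pictures show the stand at top (318,190). Its bar ends are at (247,198) and (393,187), and its screws are on the far side.

Candidates for the mallet, in top-image pixels:
- **Black head, tan handle, in the tray:** (190,210), the larger of its kind.
- **Small black and tan one:** (175,130).
- **White:** (103,172).
- **Orange:** (90,255).
- **Purple:** (172,315).

I choose the one in the tray. Next I'll measure and take one close crop.

```bash
cat > h.py <<'E'
import numpy as np, cv2
from station import read_state, optics, job, bot
def grab(n,f):
    M=optics.camera_model(n); im=optics.get_image(n)[:,:,::-1].copy(); cv2.imwrite(f"pics/{f}.png",im); return im,M
def ray(M,uv,z):
    E=M["extrinsics"];R=E[:3,:3];c=-R.T@E[:3,3];f=210/np.tan(np.radians(M["vfov"]/2))
    d=R.T@np.array([(uv[0]-M["cx"])/f,-(uv[1]-M["cy"])/f,-1.]); return c+d*(z-c[2])/d[2]
def proj(M,p):
    E=M["extrinsics"];q=E[:3,:3]@np.asarray(p,float)+E[:3,3];f=210/np.tan(np.radians(M["vfov"]/2))
    return np.array([M["cx"]+f*q[0]/-q[2],M["cy"]-f*q[1]/-q[2]])
E
python3 - <<'E'
from h import *
M=optics.camera_model("top"); im=cv2.imread("pics/top0.png")
print("base",ray(M,(306,395),0.02))
for n,uv,z in [("barL",(247,198),.098),("barR",(393,187),.098),("trayTL",(144,186),.022),("trayTR",(234,176),.022),("trayBR",(241,242),.022),("trayBL",(150,252),.022),("cup",(344,122),.09)]: print(n,uv,ray(M,uv,z).round(3))
hsv=cv2.cvtColor(im,cv2.COLOR_BGR2HSV)
roi=np.zeros(im.shape[:2],np.uint8);roi[190:240,155:232]=255
hd=((hsv[...,2]<70)&(roi>0)).astype(np.uint8); ha=((hsv[...,1]>80)&(hsv[...,2]>130)&(roi>0)).astype(np.uint8)
for n,m,z in(("head",hd,.045),("handle",ha,.037)):
    m=cv2.morphologyEx(m,cv2.MORPH_OPEN,np.ones((3,3)))
    r=cv2.minAreaRect(cv2.findNonZero(m)); b=cv2.boxPoints(r); print(n,m.sum(),r); print(np.array([ray(M,p,z) for p in b]).round(3),ray(M,r[0],z).round(3))
# yellow core, bar brightness
cv2.imwrite("pics/crop1.png",cv2.resize(im[160:265,135:415],None,fx=2.8,fy=2.8,interpolation=cv2.INTER_CUBIC))
E
```

```text
base [0.01437939 0.00026654 0.02      ]
barL (247, 198) [0.527 0.172 0.098]
barR (393, 187) [ 0.568 -0.214  0.098]
trayTL (144, 186) [0.565 0.466 0.022]
trayTR (234, 176) [0.601 0.215 0.022]
trayBR (241, 242) [0.415 0.188 0.022]
trayBL (150, 252) [0.381 0.437 0.022]
cup (344, 122) [ 0.746 -0.084  0.09 ]
head 472 ((169.2779998779297, 215.3231964111328), (35.68099594116211, 13.784832000732422), 77.19573211669922)
[[0.524 0.417 0.045]
 [0.534 0.381 0.045]
 [0.438 0.354 0.045]
 [0.429 0.389 0.045]] [0.481 0.385 0.045]
handle 84 ((208.78846740722656, 204.94232177734375), (7.648529529571533, 12.159199714660645), 78.69007110595703)
[[0.521 0.299 0.037]
 [0.528 0.266 0.037]
 [0.508 0.261 0.037]
 [0.5   0.294 0.037]] [0.514 0.28  0.037]
```

View pics/crop1.png

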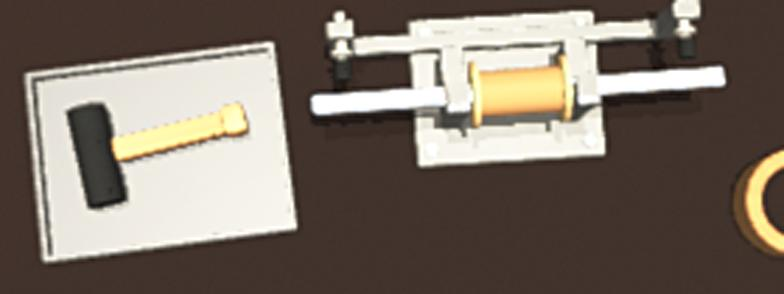

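The crop confirms the mallet: larger, black head, tan handle, lying in the grey tray. The sizes agree with the description (bar 388 mm, tray 253x187 mm). I'll go above it.

{"method": "drive_tool", "body": {"plan": "-0.357 -0.142 0.05 0 0 54.5;-0.357 -0.142 0.05 0 0 54.5;-0.357 -0.142 0.05 0 0 54.5;-0.357 -0.142 0.05 0 0 54.5;-0.357 -0.142 0.05 0 0 54.5;-0.357 -0.142 0.05 0 0 54.5;-0.357 -0.142 0.05 0 0 54.5;-0.357 -0.142 0.05 0 0 54.5;-0.357 -0.142 0.05 0 0 54.5;-0.357 -0.142 0.05 0 0 54.5;-0.357 -0.142 0.05 0 0 54.5;-0.357 -0.142 0.05 0 0 54.5", "fingers": 1}}

```text
time_s: 1.3
tcp_pos: [0.4933, 0.3424, 0.1813]
eef_rot: [[-0.287, 0.958, -0.001], [0.958, 0.287, 0.001], [0.001, -0.0, -1.0]]
force: [0.4, -0.4, -0.1]
opening: 0.0855
finger_force: 0.0
```

```bash
python3 - <<'E'
from h import *
im,M=grab("wrist","w1"); print(M["extrinsics"].round(3)); s=read_state(); print(s["tcp_pos"],s["eef_rot"].round(3),s["q"],s["force"])
E
```

```text
[[ 0.958  0.287  0.    -0.573]
 [-0.277  0.922 -0.272 -0.158]
 [-0.079  0.26   0.962 -0.38 ]
 [ 0.     0.     0.     1.   ]]
[0.49345302 0.34226142 0.18136883] [[-0.287  0.958 -0.   ]
 [ 0.958  0.287  0.001]
 [ 0.001 -0.    -1.   ]] [-51.54330696  24.1504889   16.40869354  99.18734235  -7.89396865
  57.78226127 -15.57975694] [-0.18990008  0.65522306 -0.09026305]
```

View pics/w1.png

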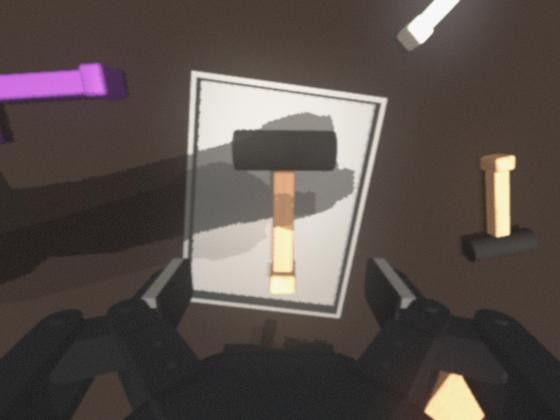

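The wrist view shows the mallet square to the tool: head at columns 233–336, row 150, and handle at column 284, rows 170–292.

```bash
python3 - <<'E'
from h import *
M=optics.camera_model("wrist"); im=cv2.imread("pics/w1.png"); s=read_state(); R=s["eef_rot"];t=s["tcp_pos"]
for n,uv,z in [("headL",(233,150),.025),("headR",(336,150),.025),("han near head",(284,178),.037),("han near butt",(283.5,255),.037),("butt end top",(283,274),.045),("buttend",(283,293),.01)]:
    p=ray(M,uv,z); print(n,p.round(4),"tool",(R.T@(p-t)).round(4))
for r in (180,195,215,240,255):
    a=im[r,255:315].astype(int); m=np.where(a[:,2]-a[:,0]>35)[0]+255; print(r,m.min(),m.max())
E
```

```text
headL [0.4374 0.3772 0.025 ] tool [ 0.0495 -0.0436  0.1564]
headR [0.5367 0.407  0.025 ] tool [0.0495 0.06   0.1564]
han near head [0.494  0.3667 0.037 ] tool [0.0231 0.0076 0.1444]
han near butt [0.5178 0.2873 0.037 ] tool [-0.0597  0.0075  0.1443]
butt end top [0.5224 0.2697 0.045 ] tool [-0.0779  0.0069  0.1363]
buttend [0.5359 0.2277 0.01  ] tool [-0.1221  0.0077  0.1713]
180 273 294
195 273 294
215 273 293
240 272 293
255 272 293
```

{"method": "drive_tool", "body": {"plan": "0 0.0077 0.045 0 0 0;0 0.0077 0.09 0 0 0;0 0.0077 0.13 0 0 0;0 0.0077 0.155 0 0 0;0 0.0077 0.17 0 0 0;0 0.0077 0.17 0 0 0;0 0.0077 0.17 0 0 0"}}

```text
time_s: 2.05
tcp_pos: [0.5023, 0.3438, 0.0122]
eef_rot: [[-0.285, 0.958, 0.001], [0.958, 0.285, 0.001], [0.0, 0.001, -1.0]]
force: [1.1, 0.1, 0.4]
opening: 0.0852
finger_force: 0.0
```

{"method": "drive_tool", "body": {"plan": "0 0 0 0 0 0;0 0 0 0 0 0;0 0 0 0 0 0;0 0 0 0 0 0;0 0 0 0 0 0;0 0 0 0 0 0;0 0 0 0 0 0;0 0 0 0 0 0", "fingers": -1}}

```text
time_s: 2.85
tcp_pos: [0.5021, 0.3433, 0.0119]
eef_rot: [[-0.285, 0.959, 0.0], [0.959, 0.285, 0.001], [0.0, 0.001, -1.0]]
force: [-1.3, -0.9, 6.8]
opening: 0.0209
finger_force: 60.0
```

{"method": "drive_tool", "body": {"plan": "0 0 -0.02 0 0 0;0 0 -0.05 0 0 0;0 0 -0.10 0 0 0;-0.02 -0.01 -0.14 0 0 2;-0.06 -0.03 -0.178 0 0 5;-0.1 -0.055 -0.178 0 0 8;-0.14 -0.075 -0.178 0 0 10.5;-0.18 -0.095 -0.178 0 0 10.5;-0.21 -0.11 -0.178 0 0 10.5;-0.229 -0.1205 -0.178 0 0 10.5;-0.229 -0.1205 -0.178 0 0 10.5;-0.229 -0.1205 -0.178 0 0 10.5"}}

```text
time_s: 4.05
tcp_pos: [0.4515, 0.0891, 0.1893]
eef_rot: [[-0.104, 0.995, 0.0], [0.995, 0.104, 0.0], [0.0, 0.0, -1.0]]
force: [0.3, 0.6, -2.8]
opening: 0.021
finger_force: 59.1
```

```bash
python3 - <<'E'
from h import *
im,M=grab("wrist","w2"); s=read_state(); print(s["tcp_pos"],s["eef_rot"].round(3),s["opening"],s["force"],s["time_s"])
np.save("w2M.npy",M["extrinsics"])
im,M=grab("top","t2")
E
```

```text
[0.45162812 0.08982091 0.18922717] [[-0.106  0.994  0.   ]
 [ 0.994  0.106  0.   ]
 [ 0.     0.    -1.   ]] 0.021365843742631743 [ 0.31803002 -0.17316185 -3.76756684] 4.1
```

View pics/w2.png

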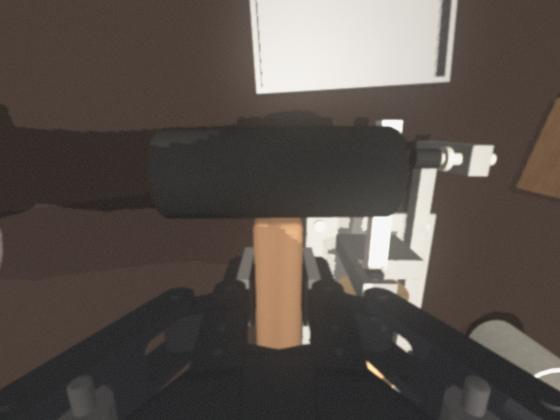

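The wrist view shows the mallet level in the grip. The bar end is at (392,121), and the bar runs down to (380,260), so it lies to the right of the head. I'll measure the bar line.

```bash
python3 - <<'E'
from h import *
M=optics.camera_model("wrist"); s=read_state(); im=cv2.imread("pics/w2.png"); g=im.min(axis=2).astype(int)
for r in (121,124,127,220,225,230,235,240,245,250,255,260):
    m=np.where(g[r,360:410]>200)[0]+360
    if len(m):
        p=[ray(M,(u,r),.098) for u in (m.min()-.5,m.max()+.5)]; print(r,m.min(),m.max(),p[0][:2].round(4),p[1][:2].round(4),(np.mean(p,0)[:2]).round(4),len(m))
T=optics.camera_model("top"); im=cv2.imread("pics/top0.png"); g=im.min(axis=2).astype(int)
for c in (250,258,266,274,352,360,368,376,384,390):
    col=g[178:206,c]; w=np.clip(col-150,0,None)
    v=(w*np.arange(178,206)).sum()/w.sum(); print(c,round(v,2),ray(T,(c,v),.098)[:2].round(4))
E
```

```text
121 382 402 [0.5239 0.1744] [0.5399 0.1761] [0.5319 0.1752] 21
124 382 402 [0.5243 0.1722] [0.5404 0.1739] [0.5324 0.1731] 21
127 393 401 [0.5332 0.171 ] [0.5401 0.1717] [0.5367 0.1713] 9
220 363 403 [0.5241 0.0945] [0.5584 0.0982] [0.5413 0.0963] 36
225 362 403 [0.5241 0.09  ] [0.5594 0.0938] [0.5418 0.0919] 37
230 363 403 [0.5258 0.0857] [0.5604 0.0894] [0.5431 0.0876] 35
235 371 402 [0.5334 0.082 ] [0.5606 0.0849] [0.547  0.0835] 25
240 370 389 [0.5334 0.0774] [0.5505 0.0792] [0.542  0.0783] 20
245 370 388 [0.5343 0.0729] [0.5506 0.0746] [0.5425 0.0738] 19
250 370 388 [0.5352 0.0683] [0.5516 0.0701] [0.5434 0.0692] 19
255 369 387 [0.5352 0.0636] [0.5517 0.0653] [0.5435 0.0645] 19
260 369 387 [0.5362 0.0589] [0.5527 0.0607] [0.5444 0.0598] 19
250 196.85 [0.53   0.1645]
258 193.48 [0.5397 0.1438]
266 194.31 [0.5381 0.1226]
274 194.96 [0.537  0.1014]
352 189.65 [ 0.5577 -0.105 ]
360 188.83 [ 0.5606 -0.1262]
368 188.5 [ 0.5622 -0.1476]
376 187.85 [ 0.5646 -0.1689]
384 187.45 [ 0.5664 -0.1902]
390 186.85 [ 0.5685 -0.2063]
```

{"method": "drive_tool", "body": {"plan": "0 0 0.04 0 0 0;0 0 0.08 0 0 0;0 0 0.105 0 0 0;0 0.005 0.111 0 0 0;0 0.015 0.111 0 0 0;0 0.02 0.111 0 0 0;0 0.022 0.111 0 0 0;0 0.022 0.111 0 0 0"}}

```text
time_s: 4.95
tcp_pos: [0.4746, 0.0919, 0.0793]
eef_rot: [[-0.105, 0.994, 0.002], [0.994, 0.105, 0.001], [0.001, 0.002, -1.0]]
force: [0.1, -0.2, -2.0]
opening: 0.021
finger_force: 59.2
```

{"method": "drive_tool", "body": {"plan": "0 0.001 0 0 0 0;0 0.002 0 0 0 0;0 0.003 0 0 0 0;0 0.003 0 0 0 0"}}

```text
time_s: 5.35
tcp_pos: [0.4766, 0.0919, 0.0784]
eef_rot: [[-0.105, 0.994, 0.0], [0.994, 0.105, 0.0], [0.0, 0.0, -1.0]]
force: [0.3, -0.7, -1.9]
opening: 0.0206
finger_force: 59.2
```

{"method": "drive_tool", "body": {"plan": "0 0.0007 0 0 0 0;0 0.0015 0 0 0 0;0 0.002 0 0 0 0;0 0.002 0 0 0 0"}}

```text
time_s: 5.75
tcp_pos: [0.4786, 0.0921, 0.0783]
eef_rot: [[-0.105, 0.994, 0.0], [0.994, 0.105, 0.0], [0.0, 0.0, -1.0]]
force: [-0.8, -0.4, -2.5]
opening: 0.0209
finger_force: 59.2
```

{"method": "drive_tool", "body": {"plan": "0 0.0007 0 0 0 0;0 0.0015 0 0 0 0;0 0.002 0 0 0 0;0 0.002 0 0 0 0"}}

```text
time_s: 6.15
tcp_pos: [0.4806, 0.0923, 0.0783]
eef_rot: [[-0.105, 0.994, 0.0], [0.994, 0.105, 0.0], [0.0, 0.0, -1.0]]
force: [-0.0, -0.3, -2.0]
opening: 0.0207
finger_force: 59.2
```

{"method": "drive_tool", "body": {"plan": "0 0.0007 0 0 0 0;0 0.0015 0 0 0 0;0 0.002 0 0 0 0;0 0.002 0 0 0 0"}}

```text
time_s: 6.55
tcp_pos: [0.4815, 0.0923, 0.078]
eef_rot: [[-0.105, 0.994, -0.002], [0.994, 0.105, -0.0], [-0.0, -0.002, -1.0]]
force: [-4.2, -0.8, 0.1]
opening: 0.0205
finger_force: 59.7
```

{"method": "drive_tool", "body": {"plan": "0 0.0005 0 0 0 0;0 0.001 0 0 0 0;0 0.0015 0 0 0 0;0 0.0015 0 0 0 0"}}

```text
time_s: 6.95
tcp_pos: [0.4822, 0.0923, 0.0779]
eef_rot: [[-0.106, 0.994, -0.003], [0.994, 0.106, -0.0], [-0.0, -0.003, -1.0]]
force: [-7.3, -1.2, 2.1]
opening: 0.0208
finger_force: 60.1
```

{"method": "drive_tool", "body": {"plan": "0 0.0005 0 0 0 0;0 0.001 0 0 0 0;0 0.001 0 0 0 0"}}

```text
time_s: 7.25
tcp_pos: [0.4832, 0.0925, 0.0779]
eef_rot: [[-0.106, 0.994, -0.003], [0.994, 0.106, -0.0], [-0.0, -0.003, -1.0]]
force: [-5.7, -2.1, 1.8]
opening: 0.0213
finger_force: 60.1
```

{"method": "drive_tool", "body": {"plan": "0 0.0005 0 0 0 0;0 0.001 0 0 0 0;0 0.001 0 0 0 0"}}

```text
time_s: 7.55
tcp_pos: [0.4842, 0.0926, 0.0779]
eef_rot: [[-0.106, 0.994, -0.003], [0.994, 0.106, -0.0], [-0.0, -0.003, -1.0]]
force: [-7.4, -1.9, 1.5]
opening: 0.0211
finger_force: 60.1
```

{"method": "drive_tool", "body": {"plan": "0 0.0005 0 0 0 0;0 0.001 0 0 0 0;0 0.0015 0 0 0 0;0 0.002 0 0 0 0;0 0.0025 0 0 0 0;0 0.0025 0 0 0 0"}}

```text
time_s: 8.15
tcp_pos: [0.4867, 0.0929, 0.0779]
eef_rot: [[-0.106, 0.994, -0.003], [0.994, 0.106, -0.0], [-0.0, -0.003, -1.0]]
force: [-7.6, -0.8, 2.2]
opening: 0.0209
finger_force: 60.1
```

{"method": "drive_tool", "body": {"plan": "0 -0.02 0 0 0 0;-0.01 -0.04 0 0 0 0;-0.05 -0.04 0 0 0 0;-0.1 -0.04 0 0 0 0;-0.15 -0.04 0 0 0 0;-0.2 -0.04 0 0 0 0;-0.25 -0.04 0 0 0 0;-0.3 -0.04 0 0 0 0;-0.33 -0.035 0 0 0 0;-0.338 -0.02 0 0 0 0;-0.338 -0.014 0 0 0 0;-0.338 -0.014 0 0 0 0"}}

```text
time_s: 9.35
tcp_pos: [0.5111, -0.2436, 0.078]
eef_rot: [[-0.107, 0.994, 0.001], [0.994, 0.107, 0.0], [0.0, 0.001, -1.0]]
force: [0.0, 0.6, -3.4]
opening: 0.0208
finger_force: 59.4
```

{"method": "drive_tool", "body": {"plan": "0 0.001 0 0 0 0;0 0.002 0 0 0 0;0 0.002 0 0 0 0"}}

```text
time_s: 9.65
tcp_pos: [0.5121, -0.2434, 0.0784]
eef_rot: [[-0.106, 0.994, 0.0], [0.994, 0.106, 0.0], [0.0, 0.0, -1.0]]
force: [-0.6, -0.1, -3.2]
opening: 0.0209
finger_force: 59.4
```

{"method": "drive_tool", "body": {"plan": "0 0.0007 0 0 0 0;0 0.0015 0 0 0 0;0 0.002 0 0 0 0;0 0.002 0 0 0 0"}}

```text
time_s: 10.05
tcp_pos: [0.5128, -0.2438, 0.078]
eef_rot: [[-0.105, 0.994, -0.002], [0.994, 0.105, 0.001], [0.001, -0.002, -1.0]]
force: [-4.7, 1.6, 0.3]
opening: 0.021
finger_force: 60.0
```

{"method": "drive_tool", "body": {"plan": "0 0.0007 0 0 0 0;0 0.0015 0 0 0 0;0 0.0015 0 0 0 0"}}

```text
time_s: 10.35
tcp_pos: [0.5141, -0.2438, 0.078]
eef_rot: [[-0.105, 0.994, -0.003], [0.994, 0.105, 0.001], [0.001, -0.003, -1.0]]
force: [-5.1, 0.4, -0.3]
opening: 0.0209
finger_force: 60.1
```

{"method": "drive_tool", "body": {"plan": "0 0.001 0 0 0 0;0 0.002 0 0 0 0;0 0.003 0 0 0 0;0 0.004 0 0 0 0;0 0.005 0 0 0 0;0 0.005 0 0 0 0"}}

```text
time_s: 10.95
tcp_pos: [0.5191, -0.2434, 0.078]
eef_rot: [[-0.105, 0.994, -0.003], [0.994, 0.105, 0.001], [0.001, -0.003, -1.0]]
force: [-5.0, 1.3, 0.5]
opening: 0.021
finger_force: 60.0
```

{"method": "drive_tool", "body": {"plan": "0 0.0007 0 0 0 0;0 0.0015 0 0 0 0;0 0.0022 0 0 0 0;0 0.003 0 0 0 0;0 0.003 0 0 0 0"}}

```text
time_s: 11.45
tcp_pos: [0.5219, -0.2432, 0.078]
eef_rot: [[-0.105, 0.994, -0.003], [0.994, 0.105, 0.001], [0.001, -0.003, -1.0]]
force: [-6.5, -0.4, 0.4]
opening: 0.021
finger_force: 60.1
```

```bash
cat > bar.py <<'E'
from h import *
import sys
T=optics.camera_model("top"); im,_=grab("top",sys.argv[1]); im0=cv2.imread("pics/top0.png")
def line(im):
    g=im.min(axis=2).astype(int); P=[]
    for c in list(range(266,284,2))+list(range(350,388,3)):
        w=np.clip(g[176:206,c]-150,0,None); k=np.arange(176,206)
        if w.sum()>0: P.append(ray(T,(c,(w*k).sum()/w.sum()),.098)[:2])
    return np.array(P)
c=np.array([.551,-.0185]);ux=np.array([.9944,.1056]);uy=np.array([-.1056,.9944])
for i in (im0,im):
    P=line(i)-c; X=np.c_[P@uy,P@ux]; 
    f=np.polyfit(X[:,0],X[:,1],1)
    r=X[:,1]-np.polyval(f,X[:,0]); k=abs(r)<.0025; f=np.polyfit(X[k,0],X[k,1],1); print(len(P),k.sum(),"slope deg",-np.degrees(f[0]),"mid mm",f[1]*1e3,"L,R",np.polyval(f,[.06,-.06])*1e3)
E
python3 bar.py t3
```

```text
22 20 slope deg -2.6443843104722924 mid mm 3.8375322939101504 L,R [6.60672507 1.06833952]
22 19 slope deg -1.6858452114787157 mid mm 6.612368012144166 L,R [8.37778099 4.84695503]
```

{"method": "drive_tool", "body": {"plan": "0 -0.02 0 0 0 0;0.01 -0.045 0 0 0 0;0.05 -0.045 0 0 0 0;0.1 -0.045 0 0 0 0;0.15 -0.045 0 0 0 0;0.2 -0.045 0 0 0 0;0.25 -0.045 0 0 0 0;0.3 -0.045 0 0 0 0;0.33 -0.035 0 0 0 0;0.338 -0.018 0 0 0 0;0.338 -0.01 0 0 0 0;0.338 -0.01 0 0 0 0"}}

```text
time_s: 12.7
tcp_pos: [0.4793, 0.0915, 0.0784]
eef_rot: [[-0.105, 0.994, 0.002], [0.994, 0.105, -0.0], [-0.001, 0.001, -1.0]]
force: [-0.0, -0.5, -1.7]
opening: 0.0211
finger_force: 59.5
```

{"method": "drive_tool", "body": {"plan": "0 0.001 0 0 0 0;0 0.002 0 0 0 0;0 0.003 0 0 0 0;0 0.003 0 0 0 0"}}

```text
time_s: 13.1
tcp_pos: [0.481, 0.0918, 0.0784]
eef_rot: [[-0.104, 0.995, 0.0], [0.995, 0.104, 0.0], [0.0, 0.0, -1.0]]
force: [-0.3, -0.1, -1.8]
opening: 0.021
finger_force: 59.5
```

{"method": "drive_tool", "body": {"plan": "0 0.0007 0 0 0 0;0 0.0015 0 0 0 0;0 0.002 0 0 0 0;0 0.002 0 0 0 0"}}

```text
time_s: 13.5
tcp_pos: [0.4821, 0.0923, 0.078]
eef_rot: [[-0.106, 0.994, -0.002], [0.994, 0.106, -0.0], [-0.0, -0.002, -1.0]]
force: [-3.3, -0.6, -0.3]
opening: 0.021
finger_force: 59.8
```

{"method": "drive_tool", "body": {"plan": "0 0.0007 0 0 0 0;0 0.0015 0 0 0 0;0 0.002 0 0 0 0;0 0.002 0 0 0 0"}}

```text
time_s: 13.9
tcp_pos: [0.4833, 0.0925, 0.0779]
eef_rot: [[-0.106, 0.994, -0.003], [0.994, 0.106, -0.0], [-0.0, -0.003, -1.0]]
force: [-6.9, -1.6, 2.1]
opening: 0.021
finger_force: 60.2
```

{"method": "drive_tool", "body": {"plan": "0 0.001 0 0 0 0;0 0.002 0 0 0 0;0 0.003 0 0 0 0;0 0.004 0 0 0 0;0 0.005 0 0 0 0;0 0.005 0 0 0 0"}}

```text
time_s: 14.5
tcp_pos: [0.4883, 0.0931, 0.0779]
eef_rot: [[-0.106, 0.994, -0.003], [0.994, 0.106, -0.0], [-0.0, -0.003, -1.0]]
force: [-6.6, -1.6, 0.5]
opening: 0.0205
finger_force: 60.1
```

{"method": "drive_tool", "body": {"plan": "0 0.0007 0 0 0 0;0 0.0015 0 0 0 0;0 0.0023 0 0 0 0;0 0.003 0 0 0 0;0 0.003 0 0 0 0"}}

```text
time_s: 15.0
tcp_pos: [0.4912, 0.0934, 0.0779]
eef_rot: [[-0.106, 0.994, -0.003], [0.994, 0.106, -0.0], [0.0, -0.003, -1.0]]
force: [-7.1, -2.4, 1.9]
opening: 0.0208
finger_force: 60.2
```

{"method": "drive_tool", "body": {"plan": "0 -0.02 0 0 0 0;-0.01 -0.045 0 0 0 0;-0.05 -0.045 0 0 0 0;-0.1 -0.045 0 0 0 0;-0.15 -0.045 0 0 0 0;-0.2 -0.045 0 0 0 0;-0.25 -0.045 0 0 0 0;-0.3 -0.045 0 0 0 0;-0.33 -0.035 0 0 0 0;-0.338 -0.02 0 0 0 0;-0.338 -0.014 0 0 0 0;-0.338 -0.014 0 0 0 0"}}

```text
time_s: 16.2
tcp_pos: [0.5152, -0.2435, 0.0779]
eef_rot: [[-0.106, 0.994, 0.0], [0.994, 0.106, 0.0], [0.0, 0.0, -1.0]]
force: [-1.2, 0.1, -2.6]
opening: 0.0209
finger_force: 59.6
```

{"method": "drive_tool", "body": {"plan": "0 0.001 0 0 0 0;0 0.002 0 0 0 0;0 0.003 0 0 0 0;0 0.003 0 0 0 0"}}

```text
time_s: 16.6
tcp_pos: [0.5163, -0.2426, 0.078]
eef_rot: [[-0.106, 0.994, -0.002], [0.994, 0.106, 0.001], [0.002, -0.002, -1.0]]
force: [-4.8, 1.4, -0.7]
opening: 0.0209
finger_force: 60.1
```

```bash
python3 bar.py t4
```

```text
22 20 slope deg -2.6443843104722924 mid mm 3.8375322939101504 L,R [6.60672507 1.06833952]
22 20 slope deg -3.767812989975689 mid mm 7.8616646591088655 L,R [11.8073092   3.91602012]
```

{"method": "drive_tool", "body": {"plan": "0 0.001 0 0 0 0;0 0.002 0 0 0 0;0 0.003 0 0 0 0;0 0.004 0 0 0 0;0 0.005 0 0 0 0;0 0.006 0 0 0 0;0 0.006 0 0 0 0"}}

```text
time_s: 17.35
tcp_pos: [0.5221, -0.2423, 0.078]
eef_rot: [[-0.106, 0.994, -0.003], [0.994, 0.106, 0.001], [0.001, -0.002, -1.0]]
force: [-5.6, 1.6, 0.0]
opening: 0.0207
finger_force: 60.2
```

{"method": "drive_tool", "body": {"plan": "0 0.0008 0 0 0 0;0 0.0016 0 0 0 0;0 0.0024 0 0 0 0;0 0.0032 0 0 0 0;0 0.004 0 0 0 0;0 0.0045 0 0 0 0;0 0.0045 0 0 0 0"}}

```text
time_s: 18.05
tcp_pos: [0.5263, -0.2421, 0.078]
eef_rot: [[-0.106, 0.994, -0.003], [0.994, 0.106, 0.001], [0.001, -0.003, -1.0]]
force: [-5.9, 0.5, -0.4]
opening: 0.0209
finger_force: 60.4
```

```bash
python3 bar.py t5
```

```text
22 20 slope deg -2.6443843104722924 mid mm 3.8375322939101504 L,R [6.60672507 1.06833952]
22 19 slope deg -1.2770722328288269 mid mm 10.048627076275537 L,R [11.38597399  8.71128016]
```

{"method": "drive_tool", "body": {"plan": "0 -0.02 0 0 0 0;0.01 -0.045 0 0 0 0;0.05 -0.048 0 0 0 0;0.1 -0.048 0 0 0 0;0.15 -0.048 0 0 0 0;0.2 -0.048 0 0 0 0;0.25 -0.048 0 0 0 0;0.29 -0.045 0 0 0 0;0.313 -0.035 0 0 0 0;0.313 -0.018 0 0 0 0;0.313 -0.012 0 0 0 0;0.313 -0.012 0 0 0 0"}}

```text
time_s: 19.3
tcp_pos: [0.484, 0.0672, 0.0785]
eef_rot: [[-0.105, 0.994, 0.001], [0.994, 0.105, -0.0], [-0.0, 0.001, -1.0]]
force: [0.6, -0.5, -2.4]
opening: 0.0213
finger_force: 59.6
```

{"method": "drive_tool", "body": {"plan": "0 0.001 0 0 0 0;0 0.002 0 0 0 0;0 0.003 0 0 0 0;0 0.004 0 0 0 0;0 0.004 0 0 0 0"}}

```text
time_s: 19.8
tcp_pos: [0.4871, 0.0677, 0.0783]
eef_rot: [[-0.105, 0.994, 0.0], [0.994, 0.105, 0.0], [0.0, 0.0, -1.0]]
force: [0.5, -0.1, -2.4]
opening: 0.021
finger_force: 59.6
```

{"method": "drive_tool", "body": {"plan": "0 0.001 0 0 0 0;0 0.002 0 0 0 0;0 0.003 0 0 0 0;0 0.004 0 0 0 0;0 0.005 0 0 0 0;0 0.005 0 0 0 0"}}

```text
time_s: 20.4
tcp_pos: [0.4897, 0.068, 0.0777]
eef_rot: [[-0.106, 0.994, -0.005], [0.994, 0.106, -0.0], [0.0, -0.005, -1.0]]
force: [-8.0, -1.5, 2.0]
opening: 0.0211
finger_force: 60.5
```

```bash
python3 bar.py t6
```

```text
22 20 slope deg -2.6443843104722924 mid mm 3.8375322939101504 L,R [6.60672507 1.06833952]
15 10 slope deg 0.4299695895451498 mid mm 4.881594771582596 L,R [4.43133167 5.33185787]
```

{"method": "drive_tool", "body": {"plan": "0 0.0008 0 0 0 0;0 0.0016 0 0 0 0;0 0.0024 0 0 0 0;0 0.0032 0 0 0 0;0 0.004 0 0 0 0;0 0.004 0 0 0 0"}}

```text
time_s: 21.05
tcp_pos: [0.4935, 0.0685, 0.0777]
eef_rot: [[-0.106, 0.994, -0.005], [0.994, 0.106, -0.0], [0.0, -0.005, -1.0]]
force: [-7.9, -0.5, 1.2]
opening: 0.0213
finger_force: 60.4
```

```bash
python3 - <<'E'
import cv2
a=cv2.imread("pics/t6.png")[165:225,225:405]
b=cv2.imread("pics/t5.png")[165:225,225:405]
cv2.imwrite("pics/cmp.png",cv2.resize(cv2.vconcat([a,b]),None,fx=4.4,fy=4.4,interpolation=cv2.INTER_CUBIC))
E
```

```text
(no output)
```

View pics/cmp.png

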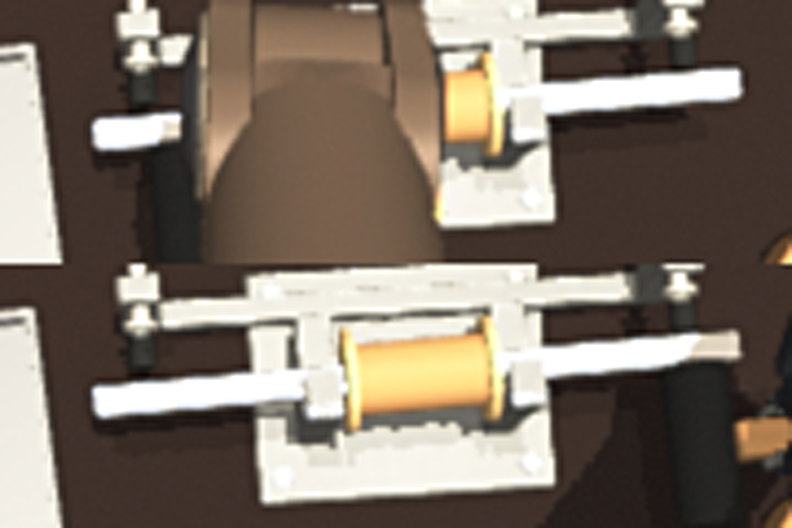

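The crop shows the bar ends clear at both sides, at crop (95–180,130) and (540–740,90), while the arm hides the left clip. I'll measure the bar from its two outer ends only.

```bash
cat > bar2.py <<'E'
from h import *
import sys
T=optics.camera_model("top")
for n in sys.argv[2:]: grab("top",n)
c=np.array([.551,-.0185]);ux=np.array([.9944,.1056]);uy=np.array([-.1056,.9944])
def ends(im):
    g=im[...,2].astype(float); out=[]
    for cols in ((248,249,250,251,252),range(358,376,2)):
        X=[]
        for u in cols:
            r=np.arange(176,206); w=np.clip(g[176:206,u]-110,0,None)
            k=int(np.argmax(cv2.GaussianBlur(w.reshape(-1,1),(1,5),0)));a=max(k-5,0);b=k+6
            p=ray(T,(u,(w[a:b]*r[a:b]).sum()/w[a:b].sum()),.098)[:2]-c; X.append((p@uy,p@ux))
        out.append(np.median(X,0))
    return np.array(out)
e0=ends(cv2.imread("pics/top0.png"))
for n in sys.argv[1].split(",")+sys.argv[2:]:
    e=ends(cv2.imread(f"pics/{n}.png")); d=(e-e0)[:,1]*1e3; s=(d[0]-d[1])/(e[0,0]-e[1,0]); m=d[0]-s*e[0,0]
    print(n,"ends y",e[:,0].round(3),"moved",d.round(1),"deg",round(np.degrees(s/1e3),2),"L,R",(m+s*.06).round(1),(m-s*.06).round(1))
E
python3 bar2.py t2,t3,t4,t5,t6 t7
```

```text
t2 ends y [   nan -0.124] moved [nan  0.] deg nan L,R nan nan
t3 ends y [ 0.184 -0.125] moved [0.  4.7] deg -0.87 L,R 1.9 3.7
t4 ends y [ 0.183 -0.124] moved [10.7  2. ] deg 1.62 L,R 7.2 3.8
t5 ends y [ 0.184 -0.125] moved [3.1 8.9] deg -1.08 L,R 5.4 7.7
t6 ends y [ 0.184 -0.125] moved [5.3 8.4] deg -0.57 L,R 6.5 7.7
t7 ends y [ 0.183 -0.125] moved [10.7  6.6] deg 0.76 L,R 9.0 7.4bar2.py:13: RuntimeWarning: invalid value encountered in scalar divide
  p=ray(T,(u,(w[a:b]*r[a:b]).sum()/w[a:b].sum()),.098)[:2]-c; X.append((p@uy,p@ux))
```

{"method": "drive_tool", "body": {"plan": "0 -0.02 0 0 0 0;-0.01 -0.048 0 0 0 0;-0.05 -0.05 0 0 0 0;-0.1 -0.05 0 0 0 0;-0.15 -0.05 0 0 0 0;-0.2 -0.05 0 0 0 0;-0.25 -0.05 0 0 0 0;-0.29 -0.045 0 0 0 0;-0.313 -0.03 0 0 0 0;-0.313 -0.016 0 0 0 0;-0.313 -0.0105 0 0 0 0;-0.313 -0.0105 0 0 0 0"}}

```text
time_s: 22.3
tcp_pos: [0.5194, -0.2418, 0.0779]
eef_rot: [[-0.108, 0.994, -0.0], [0.994, 0.108, 0.001], [0.001, -0.0, -1.0]]
force: [-0.3, -0.1, -3.1]
opening: 0.0209
finger_force: 59.7
```

{"method": "drive_tool", "body": {"plan": "0 0.001 0 0 0 0;0 0.002 0 0 0 0;0 0.003 0 0 0 0;0 0.004 0 0 0 0;0 0.005 0 0 0 0;0 0.006 0 0 0 0;0 0.007 0 0 0 0;0 0.008 0 0 0 0;0 0.008 0 0 0 0"}}

```text
time_s: 23.2
tcp_pos: [0.5251, -0.2428, 0.078]
eef_rot: [[-0.105, 0.994, -0.003], [0.994, 0.105, 0.001], [0.001, -0.002, -1.0]]
force: [-5.1, 0.4, 0.8]
opening: 0.0212
finger_force: 60.3
```

```bash
python3 bar2.py t7 t8
```

```text
t7 ends y [ 0.183 -0.125] moved [10.7  6.6] deg 0.76 L,R 9.0 7.4
t8 ends y [ 0.184 -0.125] moved [8.  8.7] deg -0.13 L,R 8.3 8.6
```

{"method": "drive_tool", "body": {"plan": "0 0.0008 0 0 0 0;0 0.0016 0 0 0 0;0 0.0024 0 0 0 0;0 0.0032 0 0 0 0;0 0.0032 0 0 0 0"}}

```text
time_s: 23.75
tcp_pos: [0.5295, -0.2425, 0.0782]
eef_rot: [[-0.105, 0.994, -0.0], [0.994, 0.105, -0.0], [-0.0, -0.0, -1.0]]
force: [-2.9, -0.5, -2.3]
opening: 0.0212
finger_force: 59.8
```

```bash
python3 bar2.py t8 t9
```

```text
t8 ends y [ 0.184 -0.125] moved [8.  8.7] deg -0.13 L,R 8.3 8.6
t9 ends y [ 0.184 -0.126] moved [ 5.3 12.2] deg -1.27 L,R 8.1 10.7
```

{"method": "drive_tool", "body": {"plan": "0 -0.02 0 0 0 0;0.01 -0.045 0 0 0 0;0.05 -0.05 0 0 0 0;0.1 -0.05 0 0 0 0;0.15 -0.05 0 0 0 0;0.2 -0.05 0 0 0 0;0.25 -0.05 0 0 0 0;0.29 -0.045 0 0 0 0;0.313 -0.035 0 0 0 0;0.313 -0.018 0 0 0 0;0.313 -0.011 0 0 0 0;0.313 -0.011 0 0 0 0"}}

```text
time_s: 25.0
tcp_pos: [0.487, 0.0675, 0.0785]
eef_rot: [[-0.105, 0.995, 0.002], [0.995, 0.105, -0.0], [-0.0, 0.002, -1.0]]
force: [-0.9, -1.0, -1.7]
opening: 0.0206
finger_force: 59.7
```

{"method": "drive_tool", "body": {"plan": "0 0.001 0 0 0 0;0 0.002 0 0 0 0;0 0.003 0 0 0 0;0 0.004 0 0 0 0;0 0.005 0 0 0 0;0 0.006 0 0 0 0;0 0.007 0 0 0 0;0 0.007 0 0 0 0"}}

```text
time_s: 25.8
tcp_pos: [0.4921, 0.0683, 0.0781]
eef_rot: [[-0.105, 0.994, -0.001], [0.994, 0.105, -0.0], [-0.0, -0.001, -1.0]]
force: [-3.9, -1.2, -0.9]
opening: 0.0208
finger_force: 60.1
```

```bash
python3 bar2.py t9 t10
```

```text
t9 ends y [ 0.184 -0.126] moved [ 5.3 12.2] deg -1.27 L,R 8.1 10.7
t10 ends y [ 0.184 -0.125] moved [ 8. 10.] deg -0.38 L,R 8.8 9.6
```

{"method": "drive_tool", "body": {"plan": "0 0.0007 0 0 0 0;0 0.0014 0 0 0 0;0 0.002 0 0 0 0;0 0.002 0 0 0 0"}}

```text
time_s: 26.25
tcp_pos: [0.4932, 0.0683, 0.0779]
eef_rot: [[-0.106, 0.994, -0.003], [0.994, 0.106, -0.0], [-0.0, -0.003, -1.0]]
force: [-7.5, -1.7, 0.7]
opening: 0.021
finger_force: 60.3
```

{"method": "drive_tool", "body": {"plan": "0 0.0005 0 0 0 0;0 0.001 0 0 0 0;0 0.0015 0 0 0 0;0 0.0015 0 0 0 0"}}

```text
time_s: 26.65
tcp_pos: [0.4945, 0.0685, 0.0779]
eef_rot: [[-0.106, 0.994, -0.003], [0.994, 0.106, -0.0], [0.0, -0.003, -1.0]]
force: [-7.1, -1.6, 1.8]
opening: 0.0207
finger_force: 60.4
```

```bash
python3 bar2.py t9,t10 t11
```

```text
t9 ends y [ 0.184 -0.126] moved [ 5.3 12.2] deg -1.27 L,R 8.1 10.7
t10 ends y [ 0.184 -0.125] moved [ 8. 10.] deg -0.38 L,R 8.8 9.6
t11 ends y [ 0.183 -0.125] moved [10.7  9. ] deg 0.31 L,R 10.0 9.3
```

{"method": "drive_tool", "body": {"plan": "0 0.0005 0 0 0 0;0 0.001 0 0 0 0;0 0.001 0 0 0 0"}}

```text
time_s: 27.0
tcp_pos: [0.4977, 0.0691, 0.0783]
eef_rot: [[-0.105, 0.994, 0.001], [0.994, 0.105, 0.0], [0.0, 0.001, -1.0]]
force: [-1.7, -0.1, -3.8]
opening: 0.0209
finger_force: 59.6
```

{"method": "drive_tool", "body": {"plan": "0 0.0005 0 0 0 0;0 0.001 0 0 0 0;0 0.001 0 0 0 0"}}

```text
time_s: 27.3
tcp_pos: [0.4979, 0.0691, 0.0782]
eef_rot: [[-0.106, 0.994, -0.001], [0.994, 0.106, 0.0], [0.0, -0.001, -1.0]]
force: [-3.6, -0.4, -0.7]
opening: 0.021
finger_force: 60.0
```

```bash
python3 bar2.py t11 t12
```

```text
t11 ends y [ 0.183 -0.125] moved [10.7  9. ] deg 0.31 L,R 10.0 9.3
t12 ends y [ 0.183 -0.125] moved [15.9  7.8] deg 1.51 L,R 12.7 9.5
```

{"method": "drive_tool", "body": {"plan": "0 -0.02 0 0 0 0;-0.01 -0.048 0 0 0 0;-0.05 -0.052 0 0 0 0;-0.1 -0.052 0 0 0 0;-0.15 -0.052 0 0 0 0;-0.2 -0.052 0 0 0 0;-0.25 -0.052 0 0 0 0;-0.29 -0.045 0 0 0 0;-0.313 -0.03 0 0 0 0;-0.313 -0.018 0 0 0 0;-0.313 -0.012 0 0 0 0;-0.313 -0.012 0 0 0 0"}}

```text
time_s: 28.55
tcp_pos: [0.5204, -0.2419, 0.078]
eef_rot: [[-0.108, 0.994, 0.0], [0.994, 0.108, 0.001], [0.001, 0.001, -1.0]]
force: [-0.3, 0.7, -3.3]
opening: 0.0211
finger_force: 59.7
```

{"method": "drive_tool", "body": {"plan": "0 0.001 0 0 0 0;0 0.002 0 0 0 0;0 0.003 0 0 0 0;0 0.004 0 0 0 0;0 0.005 0 0 0 0;0 0.005 0 0 0 0"}}

```text
time_s: 29.15
tcp_pos: [0.5243, -0.2429, 0.0783]
eef_rot: [[-0.105, 0.994, 0.0], [0.994, 0.105, 0.0], [0.0, 0.0, -1.0]]
force: [-0.3, 0.3, -2.2]
opening: 0.021
finger_force: 59.7
```

```bash
python3 bar2.py t12 t13; python3 - <<'E'
import cv2
a=cv2.imread("pics/t13.png")[165:225,225:405]
cv2.imwrite("pics/c13.png",cv2.resize(a,None,fx=4.4,fy=4.4,interpolation=cv2.INTER_CUBIC))
E
```

```text
t12 ends y [ 0.183 -0.125] moved [15.9  7.8] deg 1.51 L,R 12.7 9.5
t13 ends y [ 0.183 -0.125] moved [13.7  9.3] deg 0.82 L,R 11.9 10.2
```

View pics/c13.png

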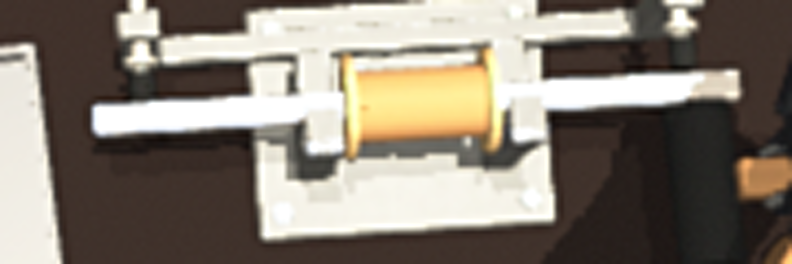

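The view shows the bar clear in front of both clips, almost square, with the left screw tip just ahead of it. It now moves at under 1 N, so both clips have let go. I'll give the right end a little more margin.

{"method": "drive_tool", "body": {"plan": "0 0.0008 0 0 0 0;0 0.0016 0 0 0 0;0 0.0024 0 0 0 0;0 0.003 0 0 0 0;0 0.003 0 0 0 0"}}

```text
time_s: 29.7
tcp_pos: [0.5273, -0.2427, 0.0782]
eef_rot: [[-0.105, 0.994, 0.0], [0.994, 0.105, -0.0], [-0.0, 0.0, -1.0]]
force: [0.9, -0.1, -3.5]
opening: 0.0209
finger_force: 59.7
```

```bash
python3 bar2.py t13 t14
```

```text
t13 ends y [ 0.183 -0.125] moved [13.7  9.3] deg 0.82 L,R 11.9 10.2
t14 ends y [ 0.183 -0.125] moved [11.4 11.2] deg 0.03 L,R 11.3 11.3
```

{"method": "drive_tool", "body": {"plan": "0 0.0005 0 0 0 0;0 0.001 0 0 0 0;0 0.0015 0 0 0 0;0 0.002 0 0 0 0;0 0.002 0 0 0 0"}}

```text
time_s: 30.25
tcp_pos: [0.5293, -0.2425, 0.0783]
eef_rot: [[-0.105, 0.994, 0.0], [0.994, 0.105, -0.0], [-0.0, 0.0, -1.0]]
force: [-1.2, -0.1, -2.6]
opening: 0.021
finger_force: 59.7
```

```bash
python3 bar2.py t14 t15
```

```text
t14 ends y [ 0.183 -0.125] moved [11.4 11.2] deg 0.03 L,R 11.3 11.3
t15 ends y [ 0.183 -0.126] moved [10.5 12.5] deg -0.37 L,R 11.3 12.1
```

{"method": "drive_tool", "body": {"plan": "0 -0.02 0 0 0 0;0.01 -0.045 0 0 0 0;0.05 -0.05 0 0 0 0;0.1 -0.05 0 0 0 0;0.15 -0.05 0 0 0 0;0.2 -0.05 0 0 0 0;0.25 -0.05 0 0 0 0;0.29 -0.045 0 0 0 0;0.313 -0.035 0 0 0 0;0.313 -0.015 0 0 0 0;0.313 -0.006 0 0 0 0;0.313 -0.006 0 0 0 0"}}

```text
time_s: 31.5
tcp_pos: [0.4915, 0.0679, 0.0784]
eef_rot: [[-0.105, 0.994, 0.001], [0.994, 0.105, -0.0], [-0.0, 0.001, -1.0]]
force: [-0.3, -0.7, -2.7]
opening: 0.0207
finger_force: 59.7
```

{"method": "drive_tool", "body": {"plan": "0 0.001 0 0 0 0;0 0.002 0 0 0 0;0 0.003 0 0 0 0;0 0.004 0 0 0 0;0 0.005 0 0 0 0;0 0.005 0 0 0 0"}}

```text
time_s: 32.1
tcp_pos: [0.4952, 0.0686, 0.0783]
eef_rot: [[-0.105, 0.994, -0.0], [0.994, 0.105, -0.0], [0.0, -0.0, -1.0]]
force: [-1.4, 0.5, -2.4]
opening: 0.021
finger_force: 59.7
```

```bash
python3 bar2.py t15 t16
```

```text
t15 ends y [ 0.183 -0.126] moved [10.5 12.5] deg -0.37 L,R 11.3 12.1
t16 ends y [ 0.183 -0.126] moved [11.  11.9] deg -0.17 L,R 11.3 11.7
```

Just making contact. A little more on the left.

{"method": "drive_tool", "body": {"plan": "0 0.0005 0 0 0 0;0 0.001 0 0 0 0;0 0.0015 0 0 0 0;0 0.002 0 0 0 0;0 0.002 0 0 0 0"}}

```text
time_s: 32.65
tcp_pos: [0.4973, 0.069, 0.0783]
eef_rot: [[-0.105, 0.994, 0.0], [0.994, 0.105, 0.0], [0.0, 0.0, -1.0]]
force: [-0.3, -0.1, -2.6]
opening: 0.0209
finger_force: 59.7
```

```bash
python3 bar2.py t16 t17
```

```text
t16 ends y [ 0.183 -0.126] moved [11.  11.9] deg -0.17 L,R 11.3 11.7
t17 ends y [ 0.183 -0.125] moved [13.8 10.9] deg 0.54 L,R 12.7 11.5
```

Both ends are free by force feel and by position (L about 12.7, R about 11.5 apparent). The release points show those readings run about 0.8 mm low. Now the mallet goes back to its tray.

{"method": "drive_tool", "body": {"plan": "0 -0.02 0 0 0 0;0 -0.04 0 0 0 0;0 -0.04 -0.045 0 0 0;0 -0.04 -0.09 0 0 0;0.03 -0.03 -0.11 0 0 -2;0.08 -0.02 -0.11 0 0 -5;0.13 -0.01 -0.11 0 0 -8;0.18 0.01 -0.11 0 0 -10.5;0.225 0.025 -0.11 0 0 -10.5;0.26 0.033 -0.11 0 0 -10.5;0.273 0.0332 -0.11 0 0 -10.5;0.273 0.0332 -0.11 0 0 -10.5"}}

```text
time_s: 33.9
tcp_pos: [0.5005, 0.3464, 0.1876]
eef_rot: [[-0.288, 0.957, -0.001], [0.957, 0.288, 0.0], [0.0, -0.001, -1.0]]
force: [-0.7, -0.9, -2.9]
opening: 0.0203
finger_force: 60.0
```

```bash
python3 bar2.py t17 t18; python3 - <<'E'
from h import *
s=read_state(); t=s["tcp_pos"];R=s["eef_rot"];print(t,R.round(3),s["force"]); print("to go",R.T@(np.array([.502,.3436,.0122])-t))
E
```

```text
t17 ends y [ 0.183 -0.125] moved [13.8 10.9] deg 0.54 L,R 12.7 11.5
t18 ends y [ 0.183 -0.125] moved [13.8 10.8] deg 0.56 L,R 12.6 11.5
[0.50103547 0.34380681 0.18771845] [[-0.286  0.958 -0.001]
 [ 0.958  0.286 -0.001]
 [-0.001 -0.001 -1.   ]] [-0.0274402  -0.69447597 -2.99817143]
to go [-0.00031131  0.00102587  0.17551795]
```

{"method": "drive_tool", "body": {"plan": "0 0.001 0.045 0 0 0;0 0.001 0.09 0 0 0;0 0.001 0.135 0 0 0;0 0.001 0.155 0 0 0;0 0.001 0.165 0 0 0;0 0.001 0.169 0 0 0;0 0.001 0.172 0 0 0;0 0.001 0.1745 0 0 0;0 0.001 0.1745 0 0 0"}}

```text
time_s: 34.85
tcp_pos: [0.5029, 0.3445, 0.0147]
eef_rot: [[-0.285, 0.959, 0.001], [0.959, 0.285, 0.001], [0.001, 0.001, -1.0]]
force: [0.3, 0.3, -1.8]
opening: 0.0209
finger_force: 59.9
```

{"method": "drive_tool", "body": {"plan": "0 0 0.0007 0 0 0;0 0 0.0014 0 0 0;0 0 0.002 0 0 0;0 0 0.002 0 0 0"}}

```text
time_s: 35.25
tcp_pos: [0.5025, 0.3444, 0.012]
eef_rot: [[-0.285, 0.959, 0.0], [0.959, 0.285, 0.0], [0.0, 0.0, -1.0]]
force: [-1.1, -0.2, -0.2]
opening: 0.0207
finger_force: 60.4
```

{"method": "drive_tool", "body": {"plan": "0 0 0.0005 0 0 0;0 0 0.0005 0 0 0;0 0 0.0005 0 0 0;0 0 0.0005 0 0 0;0 0 0.0005 0 0 0;0 0 0.0005 0 0 0;0 0 0.0005 0 0 0;0 0 0.0005 0 0 0", "fingers": 1}}

```text
time_s: 36.05
tcp_pos: [0.5025, 0.3442, 0.0113]
eef_rot: [[-0.285, 0.959, 0.0], [0.959, 0.285, -0.0], [-0.0, 0.0, -1.0]]
force: [-0.1, -0.2, 0.8]
opening: 0.0851
finger_force: 0.0
```

{"method": "drive_tool", "body": {"plan": "0 0 -0.01 0 0 0;0 0 -0.03 0 0 0;0 0 -0.07 0 0 0;0 0 -0.12 0 0 0;0 0 -0.17 0 0 0;-0.05 -0.05 -0.2 0 0 0;-0.05 -0.1 -0.2 0 0 0;-0.05 -0.1 -0.2 0 0 0"}}

```text
time_s: 36.85
tcp_pos: [0.4187, 0.2651, 0.213]
eef_rot: [[-0.283, 0.959, -0.0], [0.959, 0.283, 0.001], [0.001, 0.0, -1.0]]
force: [-0.3, 1.4, 0.2]
opening: 0.085
finger_force: 0.0
```

```bash
python3 bar2.py t17 t19; python3 - <<'E'
from h import *
im,_=grab("scene","s9"); t=cv2.imread("pics/t19.png")
cv2.imwrite("pics/fin.png",cv2.hconcat([cv2.resize(im[130:340,150:420],(405,315)),cv2.resize(t[90:270,130:355],(394,315))]))
E
```

```text
t17 ends y [ 0.183 -0.125] moved [13.8 10.9] deg 0.54 L,R 12.7 11.5
t19 ends y [ 0.183 -0.125] moved [13.8 10.8] deg 0.56 L,R 12.6 11.5
```

View pics/fin.png

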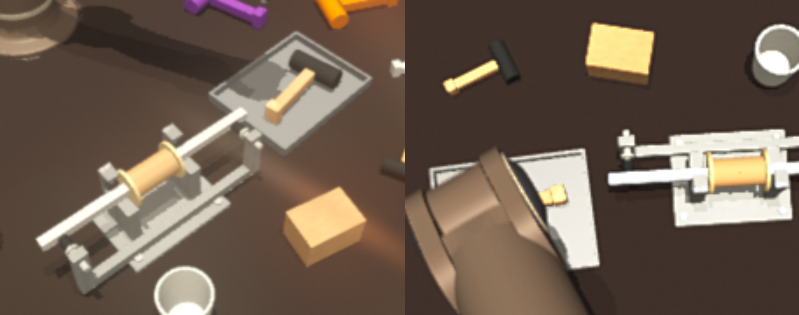

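The final view shows the mallet lying flat in the tray at (305,85). The bar is clear of both clips, almost square, and still, and the cup and carton are where they were. I'm handing the job in.

```bash
python3 -c "
from station import job
print(job.job_done())"
```

```text
the job is handed in; nothing more can be done
None
```

The axle is free of both clips and lies on the open posts about 0.6° out of square, going by camera and force readings. The highest push I read was about 8 N, with no hard contact on the stop screws, and the mallet is flat in its tray and released. The job was handed in at about 37 s; no verdict came back.

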